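Power up the paint-drying station

ROBOT

A 6-joint arm with a two-finger parallel gripper is mounted at the origin on the work surface. World frame = base frame: x ahead of the robot, y to its left, z up, the work surface at z = 0. Lengths are in m, angles in rad, forces in N, time in s.
With the tool pointing down it reaches from about 0.3 to 0.75 m from the base axis. Payload 8.5 kg.
Tool frame: the origin (TCP) lies midway between the tips of the shut fingers; the grasp point (between the pads) lies 19 mm behind it; z points along the fingers, y is the direction in which the jaws open and shut (so a half turn about z gives the same grasp; the last joint's range is limited). The gripper opens to 88 mm and grips with 3 to 60 N. Pads are 18 mm wide; open, the fingers measure 123 mm over their backs; the gripper's body (75 mm by 187 mm) begins 45 mm behind the grasp point.
Start: joints at [-1.49, 0.381, 1.297, -0, 1.464, -0.215], TCP at [0.16, -0.526, 0.239] pointing down, gripper open.
Joint ranges: [-3.11, 3.11], [-0.89, 2.33], [0.22, 2.48], [-1.42, 4.56], [0.17, 2.85], [-2.88, 2.88]. Speed limits (rad/s): [2.39, 2.39, 3.14, 3.14, 3.14, 3.14].

INTERFACE

Orientations are given as a unit quaternion [w, x, y, z].
In Python, from plant import observe, vision, hand_in, models gives the robot as it stands. The module is installed in compiled form; this text tells all that it offers.
- The arm moves only by the tool drive_tool, never from a script. Its argument "series" is a list of rows, each a list of 3 entries, a list of its own where there are three numbers: the shift along the tool's x, y, z scaled (see below), then the turn, a rotation vector about the tool's x, y, z scaled (see below), then the opening in per cent of the stroke, from 0 (shut) to 100 (fully open). A call has 1 to 8 rows; each row shifts and turns the pose as measured when the row begins, along the tool's axes as they then stand; what a row does not reach is not made up. The controller multiplies each number of a shift by 0.025 m and each number of a turn by 4 degrees. A row lasts 1/10 s, in which the tool goes at most 50 mm and 8.59 degrees, less where a joint would pass 70% of its speed; a pose out of reach is approached as far as the arm can. A call with a number of a shift or a turn outside -1 to 1 is refused whole. A call with a gripper value outside its range is refused whole. The fingers move at their own pace and stop on an object; "grip_force" is the grip in N (left out, the last holds). Time passes only in rows, so rows that do not move let the fingers close. It gives the time, the measured TCP pose, the force and the opening at its end, in the units of the state.
- observe(): the state, without advancing time (a new reading comes with each control period).
- vision.camera(name): name is "scene" or "top" or "wrist"; returns the picture (384x512x3 uint8, blue, green, red); there is no depth.
- vision.camera_params(name): a dict with "camera_matrix" (3x3 intrinsics, pixels), "distortion" ([k1, k2, p1, p2, k3] as OpenCV has them; the pictures are not rectified), "extrinsics" (4x4, takes a point from world to camera coordinates). Camera axes: x right, y down, z forward; pixel columns grow to the right and rows downward; lengths in m; the calibration is good to about 2 mm. A picture is of the moment at which its call begins: read the wrist's pose just before it. camera_params takes no time and is no camera call; for the wrist camera it gives the pose at the moment of the call.
- hand_in(): hands the job in, once; it reports no verdict.
Trained networks look in the newest picture that a camera, given by its name, has taken for a name from the list of things; names that differ only in an ending like _2 or _b are one class to them, and where a whole thing is asked for, a point or a joint stands for the part that bears it (a point fixed in the world has none). Each returns a list of dicts, best first, with "score" (0 to 1); they miss things now and then, are a little off and sometimes report something else, mostly with a low value. They report only what shows in the picture. A call takes as long as a camera call.
- models.spot_in(camera, name): "position" ([column, row] in pixels, amid what is visible of it).
- models.tip_of(camera, name): "position" ([column, row] in pixels: a listed point, or the origin of a listed thing).
The state is a dict: "time": time; "q": joint angles; "dq": joint speeds; "joint_torque": joint torques, N m; "ee_pos": TCP position; "eef_rot": TCP orientation; "force": force on the tool from outside, world axes, zero at the start; "wrist_torque": the same for the moment, N m; "gripper_width": opening from 0.0 (shut) to 1.0 (fully open).
Only numpy, scipy, OpenCV 4.12 (cv2) and the standard library are available. Lean on these libraries where they do the work, as an engineer would, in place of code of your own. Each camera call takes 0.05 s, during which the arm holds its last target.

TASK

Start the drying station from its console on the bench by pressing with the fingertips: first press the raised end of the red rocker right down to switch the power on, then push the blue key (extraction fan) fully down, and only then the yellow key (drying lamp) fully down. Leave the green key up, and leave the wet gold finial, the paint tin, the jar and the brush standing or lying undisturbed where they are; lift nothing.

Things in the scene. Friction and masses are not known exactly. Their poses are not given: they have to be found in the camera images.
- console: grey steel console box fixed to the bench, 120 mm deep (its x) by 340 mm wide (its y) by 50 mm high, origin at the centre of its underside, z up. Four black switch housings stand in a row on its top along its y axis at -120, -40, 40 and 120 mm, one with the rocker and three with keys, in an order that changes from run to run.
- rocker_on_end (a point): spot to press on the red rocker: on its top face, 20 mm from its pivot, at the end raised at the start (marked by a white bar; the end towards the console's +x, away from the robot). It moves with the paddle, down about 8 mm, from about 92 to 84 mm above the bench, and its axes tilt with it (at joint value 0 parallel to the console's).
- rocker (a joint): angle of the red rocker in rad: 0 to 0.06 at the start (off), 0.4 fully over at a hard stop (on). About 3 N at the marked spot moves it; no spring, it stays where it is left. The rocker is a flat paddle 60 mm long (along the console's x), 36 mm wide, 12 mm thick; its pivot runs along the console's y, 82 mm above the bench.
- blue_key_top (a point): extraction fan key: a round blue push key, 40 mm across, flat top, standing 16 mm proud of its black rectangular housing (80 x 66 mm, 16 mm thick) on the console. This point is the centre of the key's top face and goes down with it; 82 mm above the bench when up.
- blue_key (a joint): travel of the blue key in m, straight down: 0 to 0.001 at the start (up), 0.008 fully down. It moves with a steady friction of about 4 N, has no spring and stays where it is pushed to; a hard stop ends it at 0.008.
- yellow_key_top (a point): drying lamp key: a round yellow push key, 40 mm across, flat top, standing 16 mm proud of its black rectangular housing (80 x 66 mm, 16 mm thick) on the console. This point is the centre of the key's top face and goes down with it; 82 mm above the bench when up.
- yellow_key (a joint): travel of the yellow key in m, straight down: 0 to 0.001 at the start (up), 0.008 fully down. It moves with a steady friction of about 4 N, has no spring and stays where it is pushed to; a hard stop ends it at 0.008.
- green_key_top (a point): turntable key, to be left up: a round green push key, 40 mm across, flat top, standing 16 mm proud of its black rectangular housing (80 x 66 mm, 16 mm thick) on the console. This point is the centre of the key's top face and goes down with it; 82 mm above the bench when up.
- green_key (a joint): travel of the green key in m, straight down: 0 to 0.001 at the start (up), 0.008 fully down. It moves with a steady friction of about 4 N, has no spring and stays where it is pushed to; a hard stop ends it at 0.008.
- finial_mid (a point): loose gold turned wooden finial standing on the bench, 64 mm across its foot, 116 mm high; the point is on its axis, 58 mm up. Do not disturb.
- tin_mid (a point): loose closed paint tin with a teal label, 72 mm across, 85 mm high; the point is its centre. Do not disturb.
- jar_mid (a point): loose closed jar with a blue label, 60 mm across, 75 mm high; the point is its centre. Do not disturb.
- brush: loose paint brush lying on the bench in front of the console, about 200 mm long along its own x; origin under its middle. Do not disturb.

How it is judged:
By the outcome, as a careful person would: the job done as asked, in the order asked, and still so for the second after the job is handed in, with the robot touching nothing.
It also fails if it takes over 45 s, if anything falls off the work surface, if the arm or the gripper's body presses on something with over 40 N, if the wrist force passes 120 N, or if a joint passes its speed limit or range.

## Working session

There is one attempt and no reset: what is moved stays moved. The work goes in short steps, Python scripts to look and compute and a tool call to move; the robot and the scene stay as the last step left them, time stands still between calls to the robot, and variables do not carry over. Pictures are saved under pics/ and viewed, and the job is handed in when it is done.

Besides the shell and the picture viewer there is one more tool, called after ">>>" by a JSON object that holds its "method" and its "body". drive_tool: Moves the arm, as the interface text tells. Its arguments: {"type":"object","properties":{"series":{"type":"array","items":{"type":"array"}},"grip_force":{"type":"number"}},"required":["series"]}

```bash
mkdir -p pics; cat > h.py <<'E'
import numpy as np, cv2
from plant import observe, vision, hand_in, models
def ray(cam,px):
    p=vision.camera_params(cam);K=np.array(p["camera_matrix"]);d=np.array(p["distortion"]);T=np.array(p["extrinsics"])
    u=cv2.undistortPoints(np.array([[px]],float),K,d)[0,0]
    R=T[:3,:3];c=-R.T@T[:3,3];return c,R.T@np.array([u[0],u[1],1])
def at_z(cam,px,z):
    c,d=ray(cam,px);return c+d*(z-c[2])/d[2]
E
python3 - <<'E'
from h import *
s=observe();print(s['time'],s['ee_pos'],s['eef_rot'],s['force'],s['gripper_width'])
for c in["top","scene"]:
    cv2.imwrite(f"pics/{c}0.png",vision.camera(c))
    for n,z in[("rocker_on_end",.092),("blue_key_top",.082),("yellow_key_top",.082),("green_key_top",.082),("console",0),("finial_mid",.058),("tin_mid",.0425),("jar_mid",.0375),("brush",0)]:
        r=models.tip_of(c,n)
        print(c,n,[(np.round(q['position'],1),round(q['score'],2),np.round(at_z(c,q['position'],z),3)) for q in r[:2]])
print(observe()['time'])
E
```

```text
0.0 [ 0.1603158  -0.52583578  0.23815886] [-6.98994442e-04  9.89080255e-01  1.47376250e-01  4.66511547e-05] [ 0.27530755  0.63035564 -0.492049  ] 0.9994256918050215
top rocker_on_end [(array([315.7, 176.4]), 0.64, array([ 0.63 , -0.037,  0.092]))]
top blue_key_top [(array([228., 202.]), 0.74, array([0.584, 0.122, 0.082]))]
top yellow_key_top [(array([359.7, 182.9]), 0.91, array([ 0.62 , -0.119,  0.082]))]
top green_key_top [(array([274.3, 195.7]), 0.77, array([0.596, 0.037, 0.082]))]
top console [(array([288.8, 195.8]), 0.94, array([0.602, 0.004, 0.   ]))]
top finial_mid [(array([314.7, 108. ]), 0.69, array([ 0.766, -0.042,  0.058]))]
top tin_mid [(array([157.3, 204.6]), 0.8, array([0.581, 0.262, 0.042]))]
top jar_mid [(array([245.9, 117.9]), 0.63, array([0.753, 0.091, 0.037]))]
top brush [(array([306. , 257.4]), 0.63, array([ 0.478, -0.029,  0.   ]))]
scene rocker_on_end [(array([225.8, 238.9]), 0.95, array([ 0.625, -0.03 ,  0.092]))]
scene blue_key_top [(array([260.5, 191.6]), 0.86, array([0.584, 0.124, 0.082]))]
scene yellow_key_top [(array([189.9, 272.4]), 0.9, array([ 0.623, -0.122,  0.082]))]
scene green_key_top [(array([239.1, 218.1]), 0.87, array([0.601, 0.035, 0.082]))]
scene console [(array([229.1, 259.1]), 0.8, array([ 0.603, -0.004,  0.   ]))]
scene finial_mid [(array([283.1, 291.5]), 0.92, array([ 0.764, -0.041,  0.058]))]
scene tin_mid [(array([301., 178.]), 0.78, array([0.596, 0.253, 0.042]))]
scene jar_mid [(array([321.2, 250.9]), 0.76, array([0.754, 0.096, 0.037])), (array([239.8, 216.4]), 0.74, array([0.566, 0.076, 0.037]))]
scene brush [(array([189.9, 269.6]), 0.74, array([ 0.56 , -0.071,  0.   ])), (array([174.1, 239.7]), 0.6, array([ 0.475, -0.033,  0.   ]))]
1.0
```

View pics/top0.png

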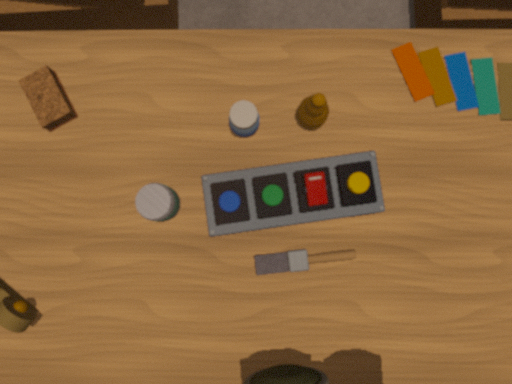

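View pics/scene0.png

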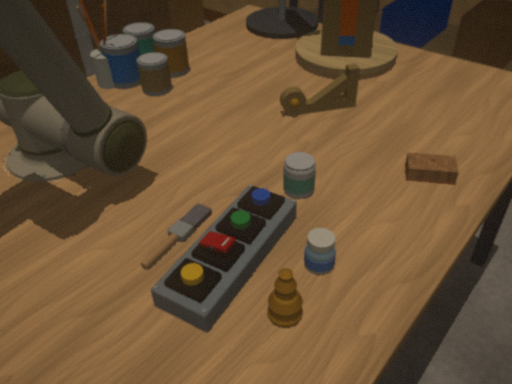

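The top picture shows blue (228,202), green (274,196), rocker (316,176, with the white bar at the far end) and yellow (360,183). The scene view gives the same positions to within about 7 mm. The console yaw is about 0.152 rad and the spots are 80 mm apart, as they should be. I'll shut the fingers, align the yaw and move over at a safe height.

>>> {"method": "drive_tool", "body": {"series": [[[1, -0.56, 0], [0, 0, 1], 0], [[1, -0.6, 0], [0, 0, 1], 0], [[1, -0.7, 0], [0, 0, 0], 0], [[1, -0.7, 0], [0, 0, 0], 0], [[1, -0.7, 0], [0, 0, 0], 0], [[1, -0.7, 0], [0, 0, 0], 0], [[1, -0.7, 0], [0, 0, 0], 0], [[1, -0.7, 0], [0, 0, 0], 0]], "grip_force": 20}}

```text
time: 1.8
ee_pos: [0.3376, -0.3555, 0.2384]
eef_rot: [0.001, 0.997, 0.072, 0.0]
force: [-0.5, -0.6, -0.2]
gripper_width: 0.297
```

>>> {"method": "drive_tool", "body": {"series": [[[1, -0.7, 0], [0, 0, 0], 0], [[1, -0.7, 0], [0, 0, 0], 0], [[1, -0.7, 0], [0, 0, 0], 0], [[1, -0.7, 0], [0, 0, 0], 0], [[1, -0.7, 0], [0, 0, 0], 0], [[1, -0.7, 0], [0, 0, 0], 0], [[1, -0.7, 0], [0, 0, 0], 0], [[1, -0.7, 0], [0, 0, 0], 0]]}}

```text
time: 2.6
ee_pos: [0.5223, -0.1802, 0.239]
eef_rot: [0.001, 0.997, 0.072, 0.001]
force: [-0.0, 0.0, -0.1]
gripper_width: 0.007
```

```bash
cat >> h.py <<'E'
from scipy.spatial.transform import Rotation as Ro
def to(p):
    s=observe();w,x,y,z=s['eef_rot'];R=Ro.from_quat([x,y,z,w]).as_matrix()
    e=R.T@(np.array(p)-s['ee_pos'])
    rt=Ro.from_matrix(R.T@np.array([[np.cos(YAW),np.sin(YAW),0],[np.sin(YAW),-np.cos(YAW),0],[0,0,-1]])).as_rotvec(degrees=True)
    print('t',s['time'],'pos',np.round(s['ee_pos'],4),'F',np.round(s['force'],1),'w',s['gripper_width'])
    print('shift units',np.round(e/.025,2),'turn units',np.round(rt/4,2))
YAW=.152
E
python3 -c "
from h import *
to([.629,-.035,.12])"
```

```text
t 2.6 pos [ 0.5223 -0.1802  0.239 ] F [-0.   0.  -0.1] w 0.00650361185933384
shift units [ 5.05 -5.15  4.75] turn units [ 0.04 -0.01 -0.12]
```

>>> {"method": "drive_tool", "body": {"series": [[[1, -1, 0], [0, 0, 0], 0], [[1, -1, 0], [0, 0, 0], 0], [[1, -1, 0], [0, 0, 0], 0], [[1, -1, 0.5], [0, 0, 0], 0], [[1, -1, 0.5], [0, 0, 0], 0], [[0, 0, 0], [0, 0, 0], 0]]}}

```text
time: 3.2
ee_pos: [0.634, -0.0298, 0.2126]
eef_rot: [0.001, 0.997, 0.073, 0.001]
force: [-0.1, -1.7, 0.0]
gripper_width: 0.005
```

```bash
python3 -c "
from h import *
to([.629,-.035,.12])
cv2.imwrite('pics/w1.png',vision.camera('wrist'))
for n,z in[('rocker_on_end',.092),('green_key_top',.082),('blue_key_top',.082),('yellow_key_top',.082)]:
    for q in models.tip_of('wrist',n)[:2]: print(n,np.round(q['position']),q['score'],np.round(at_z('wrist',q['position'],z),4))
"
```

```text
t 3.2 pos [ 0.634  -0.0298  0.2126] F [-0.1 -1.7  0. ] w 0.005455956945242341
shift units [-0.24  0.16  3.7 ] turn units [ 0.04 -0.03 -0.08]
rocker_on_end [258. 188.] 0.61 [ 0.6293 -0.0347  0.092 ]
green_key_top [184. 205.] 0.68 [0.5969 0.0401 0.082 ]
blue_key_top [108. 205.] 0.64 [0.5854 0.1208 0.082 ]
yellow_key_top [335. 204.] 0.92 [ 0.6203 -0.122   0.082 ]
```

View pics/w1.png

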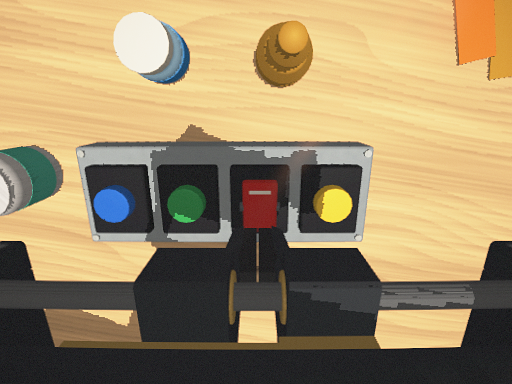

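In the wrist view the red rocker is at (260,203) with its white bar at (260,193). It puts the rocker spot at (.629,-.035), matching the other two cameras. Descending.

>>> {"method": "drive_tool", "body": {"series": [[[-0.2, 0.2, 1], [0, 0, 0], 0], [[0, 0, 1], [0, 0, 0], 0], [[0, 0, 1], [0, 0, 0], 0], [[0, 0, 1], [0, 0, 0], 0], [[0, 0, 0.2], [0, 0, 0], 0], [[0, 0, 0], [0, 0, 0], 0]]}}

```text
time: 4.05
ee_pos: [0.6286, -0.0479, 0.113]
eef_rot: [0.004, 0.998, 0.066, 0.007]
force: [-0.8, -0.1, -0.3]
gripper_width: 0.003
```

```bash
python3 -c "
from h import *
to([.629,-.035,.092])"
```

```text
t 4.05 pos [ 0.6286 -0.0479  0.113 ] F [-0.8 -0.1 -0.3] w 0.0030600417841116427
shift units [ 0.07 -0.52  0.84] turn units [ 0.14 -0.2  -0.29]
```

>>> {"method": "drive_tool", "body": {"series": [[[0, -0.5, 0], [0.1, -0.2, -0.3], 0], [[0, 0, 0], [0, 0, 0], 0]]}}

```text
time: 4.25
ee_pos: [0.6275, -0.0355, 0.1155]
eef_rot: [0.002, 0.997, 0.077, 0.001]
force: [0.2, 0.1, -0.4]
gripper_width: 0.005
```

```bash
python3 -c "
from h import *
to([.629,-.035,.092])"
```

```text
t 4.25 pos [ 0.6275 -0.0355  0.1155] F [ 0.2  0.1 -0.4] w 0.005441359103508776
shift units [ 0.06 -0.01  0.94] turn units [ 0.05 -0.03  0.02]
```

>>> {"method": "drive_tool", "body": {"series": [[[0.1, 0, 0.4], [0, 0, 0], 0], [[0, 0, 0.4], [0, 0, 0], 0], [[0, 0, 0.1], [0, 0, 0], 0], [[0, 0, 0.1], [0, 0, 0], 0]]}}

```text
time: 4.65
ee_pos: [0.6318, -0.0347, 0.0911]
eef_rot: [0.002, 0.997, 0.077, 0.004]
force: [2.9, 0.8, 4.4]
gripper_width: 0.006
```

```bash
python3 -c "
from h import *
to([.629,-.035,.084])"
```

```text
t 4.65 pos [ 0.6318 -0.0347  0.0911] F [2.9 0.8 4.4] w 0.006328126475753861
shift units [-0.11 -0.01  0.28] turn units [ 0.07 -0.11  0.04]
```

Contact is made and the rocker is moving (force about 4–5 N). I'll keep pressing in small steps.

>>> {"method": "drive_tool", "body": {"series": [[[-0.1, 0, 0.12], [0, -0.1, 0], 0], [[0, 0, 0.12], [0, 0, 0], 0], [[0, 0, 0.12], [0, 0, 0], 0]]}}

```text
time: 4.95
ee_pos: [0.6314, -0.0352, 0.0853]
eef_rot: [0.003, 0.997, 0.077, 0.004]
force: [-7.1, 2.7, 26.3]
gripper_width: 0.005
```

>>> {"method": "drive_tool", "body": {"series": [[[0, 0, 0.1], [0, 0, 0], 0], [[0, 0, 0.1], [0, 0, 0], 0]]}}

```text
time: 5.15
ee_pos: [0.6314, -0.0351, 0.0854]
eef_rot: [0.004, 0.997, 0.077, 0.005]
force: [-5.9, 1.6, 18.4]
gripper_width: 0.006
```

That is the hard stop: z stays at 85 mm with a steady 18–26 N. Now I'll lift and look.

>>> {"method": "drive_tool", "body": {"series": [[[0, 0, -0.6], [0, 0, 0], 0], [[0, 0, -1], [0, 0, 0], 0], [[0, 0, -1], [0, 0, 0], 0], [[0, 0, -1], [0, 0, 0], 0], [[0, 0, 0], [0, 0, 0], 0]]}}

```text
time: 5.65
ee_pos: [0.6279, -0.0349, 0.1775]
eef_rot: [0.004, 0.997, 0.077, 0.002]
force: [0.8, 0.0, -0.6]
gripper_width: 0.004
```

```bash
python3 -c "
from h import *
to([.585,.122,.15])
a=vision.camera('wrist');cv2.imwrite('pics/w2.png',a)
b=vision.camera('scene');c=cv2.resize(b[160:330,130:340],None,fx=3,fy=3);cv2.imwrite('pics/s2.png',c)
for n,z in[('rocker_on_end',.084),('green_key_top',.082),('blue_key_top',.082),('yellow_key_top',.082)]:
    for q in models.tip_of('wrist',n)[:1]: print(n,np.round(q['position']),q['score'],np.round(at_z('wrist',q['position'],z),4))
"
```

```text
t 5.65 pos [ 0.6279 -0.0349  0.1775] F [ 0.8  0.  -0.6] w 0.0038175174787524343
shift units [-0.73 -6.47  1.05] turn units [ 0.11 -0.04  0.03]
rocker_on_end [254. 190.] 0.61 [ 0.6296 -0.0321  0.084 ]
green_key_top [168. 209.] 0.74 [0.5987 0.0429 0.082 ]
blue_key_top [ 84. 210.] 0.72 [0.5855 0.1204 0.082 ]
yellow_key_top [340. 210.] 0.63 [ 0.6224 -0.1135  0.082 ]
```

View pics/w2.png

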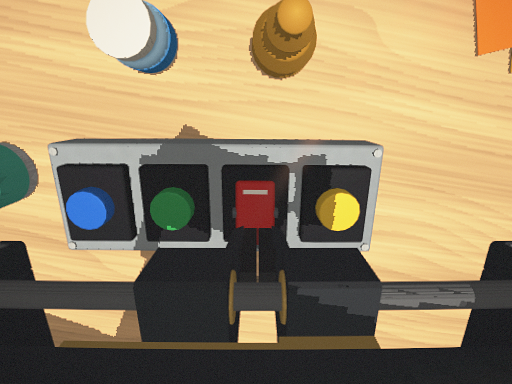

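View pics/s2.png

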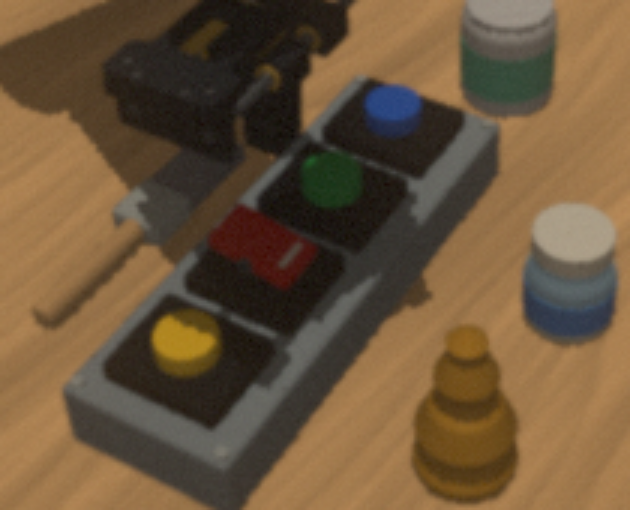

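The rocker has flipped: its near end is now raised, with the white bar end down (about (288,255) in the scene crop). TCP height 85.4 mm is what the geometry gives at full travel. Next is blue.

>>> {"method": "drive_tool", "body": {"series": [[[-0.1, -1, 0], [0.1, 0, 0], 0], [[-0.1, -1, 0], [0, 0, 0], 0], [[-0.1, -1, 0], [0, 0, 0], 0], [[-0.1, -1, 0], [0, 0, 0], 0], [[-0.1, -1, 0], [0, 0, 0], 0], [[-0.1, -1, 0], [0, 0, 0], 0], [[-0.1, -0.5, 0], [0, 0, 0], 0], [[0, 0, 0], [0, 0, 0], 0]]}}

```text
time: 6.75
ee_pos: [0.5811, 0.1279, 0.166]
eef_rot: [-0.002, 0.997, 0.076, -0.008]
force: [-0.2, -0.3, 0.4]
gripper_width: 0.008
```

```bash
python3 -c "
from h import *
to([.585,.122,.082])"
```

```text
t 6.75 pos [0.5811 0.1279 0.166 ] F [-0.2 -0.3  0.4] w 0.007929885427531964
shift units [0.17 0.27 3.36] turn units [-0.07  0.24 -0.  ]
```

>>> {"method": "drive_tool", "body": {"series": [[[0.2, 0.3, 0.8], [0, 0.2, 0], 0], [[0, 0, 0.8], [0, 0, 0], 0], [[0, 0, 0.6], [0, 0, 0], 0], [[0, 0, 0], [0, 0, 0], 0]]}}

```text
time: 7.15
ee_pos: [0.5881, 0.1177, 0.1085]
eef_rot: [-0.002, 0.997, 0.075, -0.001]
force: [0.3, 0.2, -0.0]
gripper_width: 0.009
```

```bash
python3 -c "
from h import *
to([.585,.122,.082])"
```

```text
t 7.15 pos [0.5881 0.1177 0.1085] F [ 0.3  0.2 -0. ] w 0.008540475543456801
shift units [-0.1  -0.18  1.06] turn units [-0.05  0.03 -0.02]
```

>>> {"method": "drive_tool", "body": {"series": [[[-0.1, -0.2, 0.5], [0, 0, 0], 0], [[0, 0, 0.4], [0, 0, 0], 0], [[0, 0, 0.15], [0, 0, 0], 0], [[0, 0, 0.15], [0, 0, 0], 0]]}}

```text
time: 7.55
ee_pos: [0.5868, 0.1198, 0.0795]
eef_rot: [-0.001, 0.997, 0.074, 0.0]
force: [-1.3, 2.0, 3.7]
gripper_width: 0.008
```

```bash
python3 -c "
from h import *
to([.585,.122,.074])"
```

```text
t 7.55 pos [0.5868 0.1198 0.0795] F [-1.3  2.   3.7] w 0.007738092561844744
shift units [-0.06 -0.1   0.22] turn units [-0.04 -0.02 -0.06]
```

>>> {"method": "drive_tool", "body": {"series": [[[0, 0, 0.12], [0, 0, 0], 0], [[0, 0, 0.12], [0, 0, 0], 0], [[0, 0, 0.12], [0, 0, 0], 0]]}}

```text
time: 7.85
ee_pos: [0.5872, 0.1198, 0.0739]
eef_rot: [-0.001, 0.997, 0.074, 0.002]
force: [-14.5, -0.3, 38.2]
gripper_width: 0.003
```

>>> {"method": "drive_tool", "body": {"series": [[[0, 0, 0.06], [0, 0, 0], 0]]}}

```text
time: 7.95
ee_pos: [0.587, 0.1197, 0.0743]
eef_rot: [-0.001, 0.997, 0.074, 0.002]
force: [-7.3, 0.3, 9.8]
gripper_width: 0.004
```

>>> {"method": "drive_tool", "body": {"series": [[[0, 0, -0.6], [0, 0, 0], 0], [[0, 0, -1], [0, 0, 0], 0], [[0, 0, -1], [0, 0, 0], 0], [[0, 0, -1], [0, 0, 0], 0], [[0, 0, 0], [0, 0, 0], 0]]}}

```text
time: 8.45
ee_pos: [0.5877, 0.1187, 0.1679]
eef_rot: [-0.0, 0.997, 0.074, 0.004]
force: [-0.5, 0.0, -0.3]
gripper_width: 0.008
```

```bash
python3 -c "
from h import *
a=vision.camera('wrist');cv2.imwrite('pics/w3.png',a)
b=vision.camera('scene');c=cv2.resize(b[160:330,130:340],None,fx=3,fy=3);cv2.imwrite('pics/s3.png',c)
to([.621,-.121,.16])
"
```

```text
t 8.55 pos [0.5862 0.1187 0.1644] F [ 0.6 -0.4 -0.1] w 0.0024283281823045126
shift units [-0.04  9.69  0.17] turn units [-0.01 -0.02 -0.05]
```

View pics/w3.png

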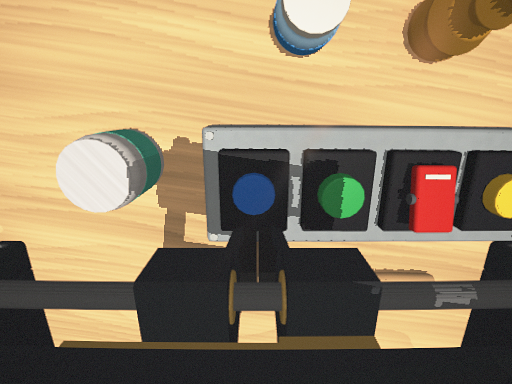

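View pics/s3.png

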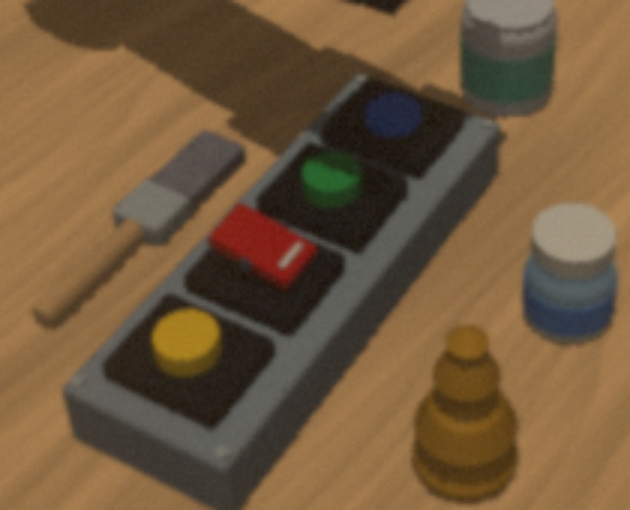

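In the scene crop, blue (393,115) is down and green (330,178) is still up. Nothing else has moved. Now yellow.

>>> {"method": "drive_tool", "body": {"series": [[[0, 1, -0.1], [0, 0, 0], 0], [[0, 1, 0], [0, 0, 0], 0], [[0, 1, 0], [0, 0, 0], 0], [[0, 1, 0], [0, 0, 0], 0], [[0, 1, 0], [0, 0, 0], 0], [[0, 1, 0], [0, 0, 0], 0], [[0, 1, 0], [0, 0, 0], 0], [[0, 1, 0], [0, 0, 0], 0]]}}

```text
time: 9.35
ee_pos: [0.6126, -0.0832, 0.1516]
eef_rot: [-0.003, 0.997, 0.077, -0.01]
force: [0.0, -0.8, 0.1]
gripper_width: 0.003
```

>>> {"method": "drive_tool", "body": {"series": [[[0, 1, 0], [0, 0, 0], 0], [[0, 0.5, 0], [0, 0, 0], 0], [[0, 0, 0], [0, 0, 0], 0]]}}

```text
time: 9.65
ee_pos: [0.6173, -0.1242, 0.1458]
eef_rot: [-0.004, 0.997, 0.075, -0.013]
force: [-0.1, 0.4, -0.6]
gripper_width: 0.003
```

```bash
python3 -c "
from h import *
to([.621,-.121,.082])"
```

```text
t 9.65 pos [ 0.6173 -0.1242  0.1458] F [-0.1  0.4 -0.6] w 0.0028732444660003287
shift units [ 0.23 -0.08  2.55] turn units [-0.16  0.36 -0.03]
```

>>> {"method": "drive_tool", "body": {"series": [[[0.15, -0.1, 0.6], [-0.15, 0.35, 0], 0], [[0, 0, 0.6], [0, 0, 0], 0], [[0, 0, 0.3], [0, 0, 0], 0], [[0, 0, 0], [0, 0, 0], 0]]}}

```text
time: 10.05
ee_pos: [0.6193, -0.1172, 0.1049]
eef_rot: [-0.001, 0.997, 0.076, -0.001]
force: [0.5, -0.2, 0.1]
gripper_width: 0.005
```

```bash
python3 -c "
from h import *
to([.621,-.121,.082])"
```

```text
t 10.05 pos [ 0.6193 -0.1172  0.1049] F [ 0.5 -0.2  0.1] w 0.004569923563957562
shift units [0.05 0.16 0.91] turn units [-0.04  0.04 -0.  ]
```

>>> {"method": "drive_tool", "body": {"series": [[[0, 0.15, 0.4], [0, 0, 0], 0], [[0, 0, 0.4], [0, 0, 0], 0], [[0, 0, 0.12], [0, 0, 0], 0], [[0, 0, 0.12], [0, 0, 0], 0]]}}

```text
time: 10.45
ee_pos: [0.6204, -0.1202, 0.0784]
eef_rot: [-0.001, 0.997, 0.076, -0.001]
force: [-1.4, 1.1, 4.2]
gripper_width: 0.005
```

>>> {"method": "drive_tool", "body": {"series": [[[0, 0, 0.12], [0, 0, 0], 0], [[0, 0, 0.1], [0, 0, 0], 0]]}}

```text
time: 10.65
ee_pos: [0.6205, -0.1203, 0.0741]
eef_rot: [-0.001, 0.997, 0.077, -0.0]
force: [-8.4, 2.4, 24.9]
gripper_width: 0.002
```

>>> {"method": "drive_tool", "body": {"series": [[[0, 0, 0.1], [0, 0, 0], 0]]}}

```text
time: 10.75
ee_pos: [0.6206, -0.1203, 0.074]
eef_rot: [-0.0, 0.997, 0.077, 0.0]
force: [-11.8, 3.4, 28.1]
gripper_width: 0.003
```

>>> {"method": "drive_tool", "body": {"series": [[[0, 0, -0.6], [0, 0, 0], 0], [[0, 0, -1], [0, 0, 0], 0], [[0, 0, -1], [0, 0, 0], 0], [[0, 0, -1], [0, 0, 0], 0], [[0, 0, -1], [0, 0, 0], 0], [[0, 0, 0], [0, 0, 0], 0]]}}

```text
time: 11.35
ee_pos: [0.6209, -0.1207, 0.1934]
eef_rot: [0.0, 0.997, 0.076, 0.002]
force: [0.5, -0.1, 0.1]
gripper_width: 0.006
```

```bash
python3 -c "
from h import *
a=vision.camera('wrist');cv2.imwrite('pics/w4.png',a)
b=vision.camera('scene');c=cv2.resize(b[160:330,130:340],None,fx=3,fy=3);cv2.imwrite('pics/s4.png',c)
for n,z in[('finial_mid',.058),('tin_mid',.0425),('jar_mid',.0375),('brush',0)]:
    print(n,[(np.round(q['position'],1),round(q['score'],2)) for q in models.tip_of('scene',n)[:2]])
s=observe();print(s['time'],s['ee_pos'],s['force'])
"
```

```text
finial_mid [(array([283.4, 292.1]), 0.57)]
tin_mid []
jar_mid [(array([322.2, 250.8]), 0.82)]
brush [(array([176.1, 237.7]), 0.81)]
11.65 [ 0.61925492 -0.12017496  0.18859341] [0.07563786 0.72134419 0.60468043]
```

View pics/w4.png

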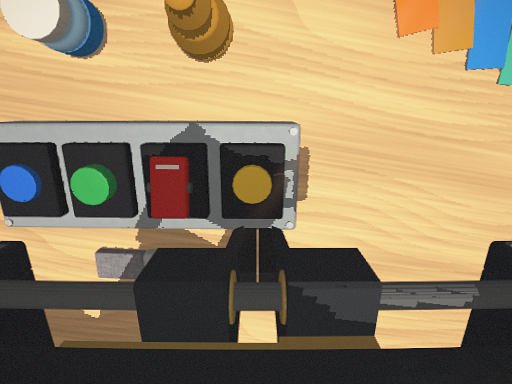

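View pics/s4.png

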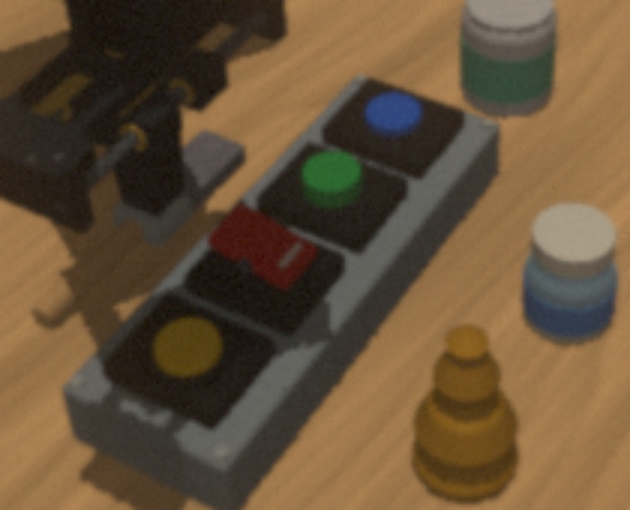

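The yellow key at (187,347) and blue key at (393,113) are down, green (330,175) is up, and the rocker is over. The loose things are where they were and the tool is clear, so I'll hand in.

```bash
python3 -c "
from h import *
print(hand_in())"
```

```text
the job is handed in; nothing more can be done
None
```

I pressed the red rocker over, then the blue key down, then the yellow key down, all with the shut fingertips, and handed the job in at about 11.7 s.

- **Hard stops:** Each press ended at its stop. The rocker stopped with the tool at 85.4 mm, which is what the geometry gives at full travel. Blue and yellow each stopped at 74 mm, the 8 mm of travel given.
- **Forces:** The highest vertical force I read was 38 N, at the fingertips on the blue key, for one 0.1 s reading.
- **Last pictures:** The rocker is over, blue and yellow are down and green is still up. The finial, jar and brush are within about 3 pixels of where they were at the start.
- **One check missed:** The network did not report the tin in the last scene picture. By eye it is unmoved there.
- **At hand-in:** The tool was about 0.11 m above the console and touching nothing.

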